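Hold the paint sieve over the empty tin

TASK

I am about to strain some paint: stand the small empty tin that has fallen over back upright on the table and let go of it, then lift the sieve off the big open tin and hold it by itself in the air, level and still, centred over the small tin's mouth with the bottom of its bowl two or three centimetres above the mouth. Keep the sieve level all the way, touch the small tin with nothing at the end, and leave the big tin and everything else on the table where it is. Finish while holding the sieve there; do not put it down.

Things in the scene. Friction and masses are not known exactly. Their poses are not given: they have to be found in the camera images.
- small_tin: empty open tin, bare steel, 64 mm across, 82 mm long, 70 g, rigid. It has fallen over and lies on its side on the table, the only tin lying down; its wall is slightly faceted, so it hardly rolls. Origin: centre of its base. x: along its axis from the base out of the mouth (level while it lies, straight up when it stands, the origin then at table height)
- small_tin_mouth (a point): centre of the mouth of the small tin, on its axis, 82 mm from its base; the mouth is 52 mm wide inside an inward ring
- big_tin: open half-litre tin with a black band, 86 mm across and 100 mm high, about 0.55 kg with a little paint, standing upright on the table; the sieve rests in its mouth, which is 72 mm wide. Origin at the centre of its underside, z up
- sieve: mesh hand sieve, 120 g. Bowl 66 mm wide, 34 mm deep hangs in the big tin's mouth (3 mm play); its hoop, 84 mm across, 3 mm thick, rests on the rim. Origin: bowl axis, hoop's underside; z up, x towards the handle. Handle: level wooden bar 14 x 14 mm from x = 65 to 160 mm, its middle 4 mm above the origin. The bowl end is the heavier: grip firmly (60 N or more) near it to stay level
- sieve_grip (a point): point in the middle of the sieve's handle section, 88 mm from the bowl's axis towards the handle's end, 4 mm above the hoop's underside: a good place to grip it across its 14 mm width from above
- sieve_bottom (a point): lowest point of the sieve's bowl, on its axis, 34 mm below the hoop's underside
- tin_lid: bystander: loose press-in lid, steel disc 58 mm across and 5 mm thick, lying on the table; origin at the centre of its underside
- stir_stick: bystander: flat wooden stirring stick 240 x 22 x 5 mm lying on the table; origin at the middle of its underside, x along its length
- shut_tin: bystander: shut small tin standing upright with its lid on, 64 mm across and 85 mm high; origin at the centre of its underside
- litre_tin: bystander: shut large tin standing upright, 108 mm across and 128 mm high; origin at the centre of its underside
- brush_jar: bystander: steel pot 76 mm across and 95 mm high with brushes standing in it up to 200 mm high; origin at the centre of its underside
- tape_roll: bystander: roll of masking tape lying flat, 104 mm across and 24 mm high; origin at the centre of its underside
- flat_brush: bystander: flat paint brush 200 mm long, 44 mm wide and 14 mm high, lying on the table; origin near its middle on the underside, x towards the bristles
- palette_knife: bystander: palette knife 220 mm long, 22 mm wide and up to 18 mm high, lying on the table; origin at the root of its blade on the table, x towards the blade's tip
There are look-alikes about, which are no part of the job. Leave any purple or turquoise look-alike of the big_tin alone.

How it is judged:
On the way, in this order (a step that is already met when the one before it is completed fails the run):
1. the small tin stands upright on the table, released (angle between small_tin's own x axis and vertical below 0.12 rad and height (world z) of small_tin below 0.006 m and contact force between small_tin and the fingers below 0.1 N and linear speed of small_tin below 0.02 m/s), for 0.3 s.
2. the sieve is in the gripper, level, and clear above the big tin (angle between sieve's own z axis and vertical below 0.16 rad and contact force between sieve and the fingers above 1 N and contact force between sieve and big_tin below 0.05 N and contact force between sieve and small_tin below 0.05 N and height (world z) of sieve_bottom above 0.084 m), for 0.2 s.
At the end, for the whole second after the job is handed in: Small tin upright on the table (7 deg), not touched by the robot; sieve held by the gripper alone, level (9 deg) and still, bowl bottom within 18 mm of the small tin's axis and 4 to 60 mm above its mouth; big tin standing. It holds through the last second (angle between small_tin's own x axis and vertical below 0.12 rad and height (world z) of small_tin below 0.006 m and angle between sieve's own z axis and vertical below 0.16 rad and contact force between sieve and the fingers above 1 N and contact force between sieve and big_tin below 0.05 N and contact force between sieve and small_tin below 0.05 N and horizontal distance between sieve_bottom and small_tin_mouth below 0.018 m and height (world z) of sieve_bottom between 0.086 and 0.142 m and linear speed of sieve below 0.02 m/s and angular speed of sieve below 0.15 rad/s and contact force between small_tin and the arm below 0.1 N and contact force between small_tin and the fingers below 0.1 N and angle between big_tin's own z axis and vertical below 0.1 rad and height (world z) of big_tin below 0.01 m); the arm keeps its last pose, push and grip.
It fails at once if the sieve is tipped by more than 23 degrees (angle between sieve's own z axis and vertical above 0.4 rad).
It fails at once if the big tin is tipped or dragged by more than 30 mm (distance of big_tin from where it was at the start of the episode above 0.03 m or angle between big_tin's own z axis and vertical above 0.3 rad).
It fails at once if a bystander is moved by more than 25 mm (distance of any of tin_lid, stir_stick, shut_tin, litre_tin, brush_jar, tape_roll, flat_brush, palette_knife from where it was at the start of the episode above 0.025 m).
It also fails if it takes over 64 s, if anything falls off the work surface, if the arm or the gripper's body presses on something with over 40 N, if the wrist force passes 120 N, or if a joint passes its speed limit or range.

ROBOT

A 6-joint arm with a two-finger parallel gripper is mounted at the origin on the work surface. World frame = base frame: x ahead of the robot, y to its left, z up, the work surface at z = 0. Lengths are in m, angles in rad, forces in N, time in s.
With the tool pointing down it reaches from about 0.275 to 0.875 m from the base axis. Payload 12.5 kg.
Tool frame: the origin (TCP) lies on the centre line of the jaws, within the pads' length; the fingertips stand r.finger_overhang ahead of it and the grasp point (between the pads) lies 3 mm ahead of it (r.finger_overhang is the distance from the TCP to the fingertips, in m); z points along the fingers, y is the line along which they close (so a half turn about z gives the same grasp; the last joint's range is limited). The gripper opens to 85 mm and grips with 20 to 120 N. Pads are 22 mm wide; open, the fingers measure 114 mm over their backs; the gripper's body (76 mm by 85 mm) begins 54 mm behind the grasp point. The pads swing forward as they close: fully open they stand 13 mm farther back than shut.
Start: joints at [-1.329, 0.351, 1.652, -0, 1.139, -0.085], TCP at [0.177, -0.521, 0.253] pointing down, gripper open.
Joint ranges: [-2.75, 2.75], [-0.79, 2.1], [0.01, 2.65], [-1.57, 4.71], [0.07, 3.14], [-2.87, 2.87]. Speed limits (rad/s): [2.22, 2.22, 2.79, 3.14, 3.14, 3.14].

INTERFACE

Orientations are given as a unit quaternion [x, y, z, w].
In Python, from cell import r, optics gives the robot as it stands. The module is installed in compiled form; this text tells all that it offers. Calls block until the motion is done:
- r.move_to(position, orientation): joint-space move of the TCP to a pose.
- r.move_linear(position, rot=None, vel=0.15): straight line of the TCP; rot=None keeps the orientation; vel is the mean speed in m/s.
- r.set_joints(angles): joint-space move.
- r.set_gripper(opening, squeeze=None): opening from 0.0 (shut) to 1.0 (fully open); squeeze is the grip in N (None keeps the last); returns when the fingers have stopped.
- r.sleep(seconds).
- r.inverse_kinematics(position, orientation): joint angles nearest the present ones, or None.
- optics.get_image(name): name is "scene" or "top" or "wrist"; returns a dict with "pixels" (384x512x3 uint8, red, green, blue), "depth" (384x512 float32, m along the optical axis (not along the pixel's ray), 0 where there is no reading), "fx", "fy", "cx", "cy" (pixels), "camera_from_world" (4x4, takes a point from world to camera coordinates); the wrist camera has in their place "mount" (4x4, takes a point from camera to tool coordinates, whose origin is the TCP and whose axes are the flange's). Camera axes: x right, y down, z forward; pixel columns grow to the right and rows downward; lengths in m; the calibration is good to about 2 mm. A picture is of the moment at which its call begins: read the wrist's pose just before it.
A pose or a line that the arm cannot do raises r.PlanningError and nothing moves.
- r.hand_in(): hands the job in; it is judged then, once.
Readings, each from a call of its own:
- r.current_t(): time.
- r.current_q(): joint angles.
- r.current_qvel(): joint speeds.
- r.current_effort(): joint torques, N m.
- r.current_tool_pos(): TCP position.
- r.current_ee_rot(): TCP orientation.
- r.current_contact_force(): force on the tool from outside, world axes, zero at the start.
- r.current_torque(): the same for the moment, N m.
- r.current_opening(): opening from 0.0 (shut) to 1.0 (fully open).
- r.current_finger_force(): force on a finger pad.
Only numpy, scipy, OpenCV 4.12 (cv2) and the standard library are available. Lean on these libraries where they do the work, as an engineer would, in place of code of your own. Each camera call takes 0.05 s, during which the arm holds its last target. There are 200 camera calls.

## Working session

There is one attempt and no reset: what is moved stays moved. The work goes in short steps, each a Python script; the robot and the scene stay as the last script left them, time stands still between calls to the robot, and variables do not carry over. Pictures are saved under pics/ and viewed, at most 10 in all, crops included, and the job is handed in when it is done.

```bash
mkdir -p pics; cat > h.py <<'E'
import numpy as np, cv2
from cell import r, optics
def snap(n,f):
    d=optics.get_image(n); cv2.imwrite(f'pics/{f}.png',cv2.cvtColor(d['pixels'],cv2.COLOR_RGB2BGR))
    np.savez(f'pics/{f}.npz',**d); return d
def world(d):
    """HxWx3 world points"""
    z=d['depth']; v,u=np.mgrid[:z.shape[0],:z.shape[1]]
    p=np.stack([(u-d['cx'])/d['fx']*z,(v-d['cy'])/d['fy']*z,z,np.ones_like(z)],-1)
    return (p@np.linalg.inv(d['camera_from_world']).T)[...,:3]
E
python3 - <<'E'
from h import *
for n in ('top','scene'):
    d=snap(n,n+'0'); print(d['fx'],d['cx'],d['cy'],d['camera_from_world'])
    im=cv2.imread(f'pics/{n}0.png'); cv2.imwrite(f'pics/{n}0b.png',cv2.resize(im,(768,576),interpolation=cv2.INTER_CUBIC))
print(r.finger_overhang,r.current_ee_rot())
E
```

```text
441.3827112590312 260.3407060366054 187.2069367743169 [[-0.00595351 -0.99997051 -0.00485074 -0.01495349]
 [-0.99091191  0.00655131 -0.13435276  0.5437029 ]
 [ 0.13438057  0.00400678 -0.9909217   1.26138296]
 [ 0.          0.          0.          1.        ]]
474.0821600485482 251.57090318494983 188.10425362366928 [[-0.68156241  0.7316021  -0.01520007  0.34984188]
 [ 0.57086454  0.51859401 -0.63653274 -0.22825983]
 [-0.45780603 -0.44251397 -0.77109988  1.97425766]
 [ 0.          0.          0.          1.        ]]
0.022 [ 9.86680826e-01  1.62667312e-01 -4.83251195e-05 -5.39047704e-04]
```

View pics/top0b.png

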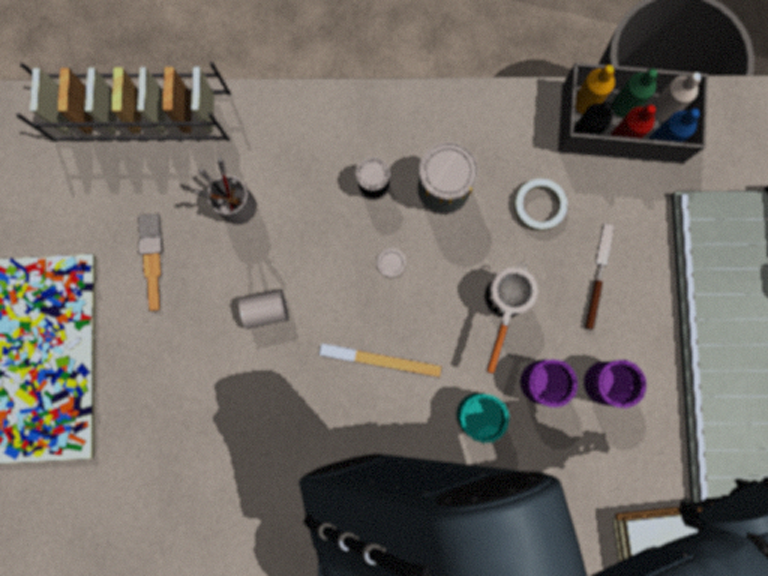

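View pics/scene0b.png

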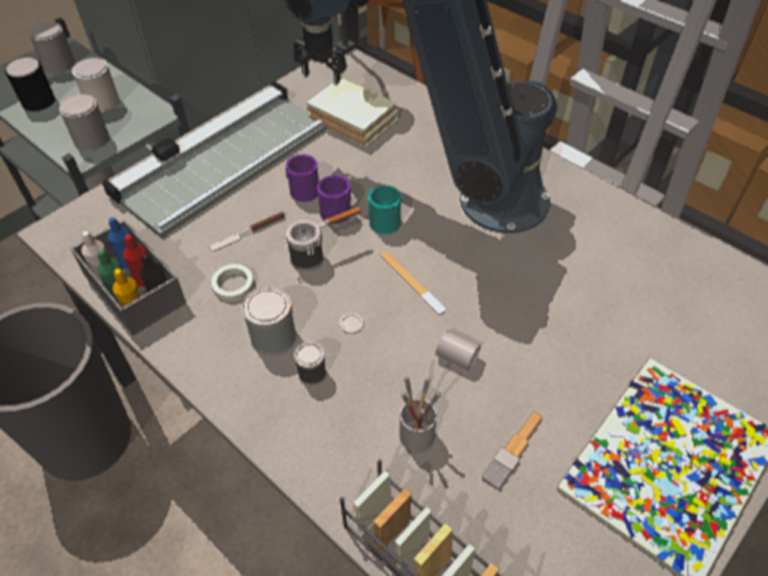

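The top picture (768 px wide) shows the small tin lying at (262,309), the sieve bowl at (513,291) and its handle end at (491,371). The lid is at (391,263) and the stick runs from (322,350) to (440,371). The purple tins and the turquoise one sit just beyond the handle end. It isn't clear yet which end of the small tin is open.

```bash
python3 - <<'E'
from h import *
d=dict(np.load('pics/top0.npz')); W=world(d)
def reg(u0,u1,v0,v1,zmin,zmax=1):
    s=W[int(v0/1.5):int(v1/1.5),int(u0/1.5):int(u1/1.5)].reshape(-1,3); return s[(s[:,2]>zmin)&(s[:,2]<zmax)]
t=reg(225,300,275,340,.03); c=t.mean(0); 
(rc)=cv2.minAreaRect((t[:,:2]*1000).astype(np.float32)); print('tin',c,t[:,2].max(),rc)
s=reg(480,545,260,325,.09,.12); print('hoop',cv2.minEnclosingCircle((s[:,:2]*1000).astype(np.float32)),np.median(s[:,2]))
hd=reg(480,520,322,378,.09,.13); print('handle',len(hd),hd.mean(0),hd.min(0),hd.max(0),cv2.fitLine(hd[:,:2].astype(np.float32),cv2.DIST_L2,0,.01,.01).ravel())
for n,(u,v) in dict(teal=(484,417),p1=(550,383),p2=(616,383),jar=(227,195),lid=(391,263),stickL=(322,350),stickR=(440,371),shut=(373,173)).items(): print(n,W[int(v/1.5),int(u/1.5)].round(3))
from scipy.spatial.transform import Rotation as R
for k,z in enumerate((.35,)):
    p=[c[0]-.06,c[1],z]
    q=[1,0,0,0]
    print(r.inverse_kinematics(p,q)); r.move_to(p,q)
T=r.current_tool_pos(); Q=r.current_ee_rot(); w=snap('wrist','w1'); np.savez('pics/w1p.npz',T=T,Q=Q); print(w['mount'],w['fx'])
r_=cv2.imread('pics/w1.png'); cv2.imwrite('pics/w1b.png',cv2.resize(r_,(768,576)))
E
```

```text
tin [0.48792016 0.22868198 0.05607729] 0.07052303750437772 ((490.6221923828125, 229.8392333984375), (62.52231979370117, 82.50493621826172), 11.959132194519043)
hoop ((510.5936279296875, -243.89605712890625), 59.730438232421875) 0.10141045342856703
handle 196 [ 0.41160521 -0.21242356  0.10962074] [ 0.36552093 -0.23323399  0.09755033] [ 0.45866507 -0.193745    0.1187706 ] [ 0.9489609  -0.31539375  0.4116052  -0.21242356]
teal [ 0.281 -0.193  0.038]
p1 [ 0.345 -0.321  0.038]
p2 [ 0.344 -0.449  0.034]
jar [0.707 0.298 0.078]
lid [ 0.586 -0.017  0.001]
stickL [0.411 0.12  0.008]
stickR [ 0.369 -0.114  0.008]
shut [0.75  0.016 0.081]
[ 3.94804326e-01  1.42065930e-01  1.67979926e+00 -4.44089210e-16
  1.31972746e+00  1.96560065e+00]
[[ 2.09607967e-04 -9.45355688e-01 -3.26040764e-01  8.39997729e-02]
 [ 9.99999958e-01  1.32391683e-04  2.59018923e-04  1.29045535e-05]
 [-2.01699927e-04 -3.26040805e-01  9.45355675e-01 -1.20975914e-01]
 [ 0.00000000e+00  0.00000000e+00  0.00000000e+00  1.00000000e+00]] 313.5551732693806
```

View pics/w1b.png

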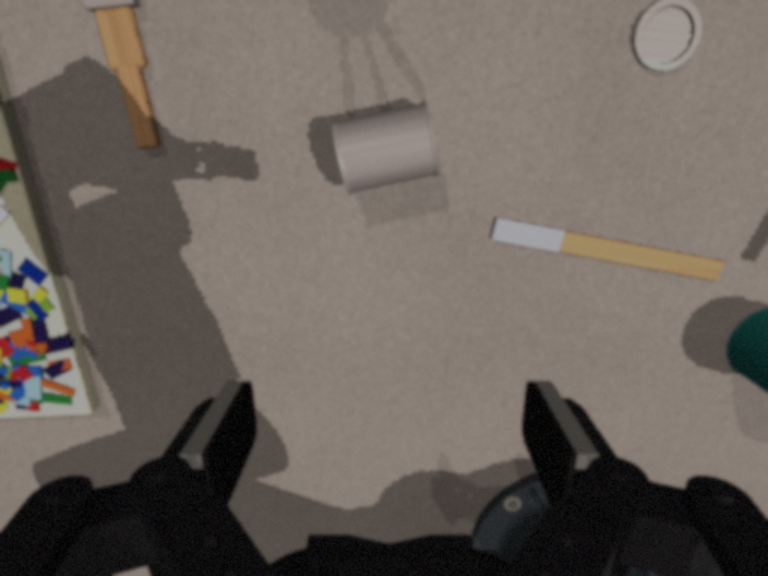

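The wrist picture shows the small tin from (343,155) to (434,143), with both ends edge-on. I'll look at each end from the side.

```bash
python3 - <<'E'
from h import *
ims=[]
for k,dy in enumerate((-.18,.18)):
    r.move_to([.44,.228+dy,.2],[1,0,0,0])
    np.savez(f'pics/w2{k}p.npz',T=r.current_tool_pos(),Q=r.current_ee_rot()); snap('wrist',f'w2{k}'); im=cv2.imread(f'pics/w2{k}.png')
    ims.append(im[60:360,(0 if k==0 else 212):(300 if k==0 else 512)])
cv2.imwrite('pics/w2.png',cv2.resize(np.hstack(ims),(800,400)))
E
```

```text
(no output)
```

View pics/w2.png

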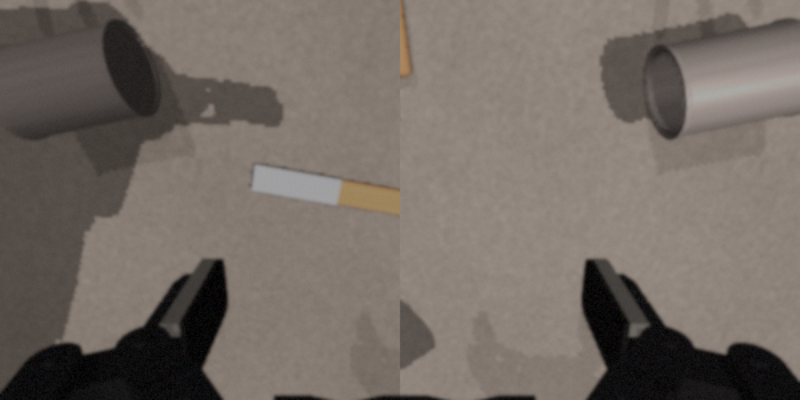

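The left panel shows the -y end as a dark disc at (131,67). The right panel shows the +y end with a ring and what looks like the interior at (665,92). Depth will confirm which is the mouth.

```bash
cat >> h.py <<'E'
from scipy.spatial.transform import Rotation as R
def wpts(f):
    d=dict(np.load(f'pics/{f}.npz')); p=np.load(f'pics/{f}p.npz'); M=np.eye(4); M[:3,:3]=R.from_quat(p['Q']).as_matrix(); M[:3,3]=p['T']
    d['camera_from_world']=np.linalg.inv(M@d['mount']); return world(d)
E
python3 - <<'E'
from h import *
from scipy.optimize import least_squares
P={}
for f in ('w1','w20','w21'):
    p=wpts(f).reshape(-1,3); m=(np.hypot(p[:,0]-.49,p[:,1]-.23)<.075)&(p[:,2]>.006)&(p[:,2]<.08); P[f]=p[m]
    print(f,m.sum(),P[f].mean(0),P[f][:,2].max())
def fit(p):
    p=p[p[:,2]>.04]
    g=lambda x:np.hypot((p[:,0]-x[0])*np.cos(x[1])+(p[:,1]-.23)*np.sin(x[1]),p[:,2]-x[2])-.032
    return least_squares(g,[.49,.2,.032],loss='soft_l1',f_scale=.002)
for f in P:
    s=fit(P[f]); x0,a,z0=s.x; ax=np.array([-np.sin(a),np.cos(a)]); t=(P[f][:,:2]-[x0,.23])@ax
    lat=(P[f][:,:2]-[x0,.23])@[np.cos(a),np.sin(a)]
    print(f,s.x,'ax',ax,np.percentile(t,[.5,2,98,99.5]))
    core=(np.hypot(lat,P[f][:,2]-.032)<.022); print(' core t hist',np.histogram(t[core],bins=np.arange(-.06,.065,.01)))
E
```

```text
w1 3173 [0.49425186 0.23009083 0.05780821] 0.0673614467265578
w20 8281 [0.49502976 0.21827456 0.05224104] 0.06601534862022856
w21 7472 [0.495691   0.24000707 0.05207424] 0.06665906094770307
w1 [0.49246557 0.20344054 0.03171881] ax [-0.2020401   0.97937725] [-0.04056668 -0.03940503  0.03931888  0.040549  ]
 core t hist (array([0, 0, 0, 0, 0, 0, 0, 0, 0, 0, 0, 0]), array([-6.00000000e-02, -5.00000000e-02, -4.00000000e-02, -3.00000000e-02,
       -2.00000000e-02, -1.00000000e-02,  1.38777878e-17,  1.00000000e-02,
        2.00000000e-02,  3.00000000e-02,  4.00000000e-02,  5.00000000e-02,
        6.00000000e-02]))
w20 [0.49283294 0.20605155 0.03134558] ax [-0.20459658  0.97884638] [-0.0412352  -0.04085845  0.03648298  0.03923624]
 core t hist (array([  0,  30, 945,   0,   0,   0,   0,   0,   0,   0,   0,   0]), array([-6.00000000e-02, -5.00000000e-02, -4.00000000e-02, -3.00000000e-02,
       -2.00000000e-02, -1.00000000e-02,  1.38777878e-17,  1.00000000e-02,
        2.00000000e-02,  3.00000000e-02,  4.00000000e-02,  5.00000000e-02,
        6.00000000e-02]))
w21 [0.49280793 0.20229898 0.03159942] ax [-0.20092195  0.97960725] [-0.03724088 -0.03245463  0.04114377  0.04152954]
 core t hist (array([0, 0, 0, 0, 0, 0, 0, 0, 0, 0, 0, 0]), array([-6.00000000e-02, -5.00000000e-02, -4.00000000e-02, -3.00000000e-02,
       -2.00000000e-02, -1.00000000e-02,  1.38777878e-17,  1.00000000e-02,
        2.00000000e-02,  3.00000000e-02,  4.00000000e-02,  5.00000000e-02,
        6.00000000e-02]))
```

The -y end is flat, so it is the base, and the +y end is open, so it is the mouth. I'll plan the flip: grip across the diameter with the tool tilted 45° one way, then turn it to 45° the other way.

```bash
cat >> h.py <<'E'
u=np.array([-.203,.979,0]); up=np.array([0,0,1.])
G=np.array([.4927,.230,.032])+.012*u
def pose(a,s,g):
    """tool tilt a (rad) about tool y; a=phi initially; grasp point g -> tcp, quat"""
    z=-np.cos(a)*up-np.sin(a)*u; y=s*np.cross(up,u); x=np.cross(y,z)
    return g-.003*z, R.from_matrix(np.c_[x,y,z]).as_quat()
E
python3 - <<'E'
from h import *
print(r.current_q())
for s in (1,-1):
  for d in (40,45,50):
    print('s',s,'phi',d)
    for a,dz in ((d,.0),(d,.10),(d-22,.10),(d-45,.1),(d-68,.1),(d-90,.1),(d-90,.022)):
        q=r.inverse_kinematics(*pose(np.radians(a),s,G+dz*up)); print(a,dz,None if q is None else np.round(q,2))
E
```

```text
[ 6.68323362e-01  4.96728520e-01  1.56978170e+00 -2.40425248e-04
  1.07505873e+00  2.24041353e+00]
s 1 phi 40
40 0.0 [ 0.64  0.83  1.63 -0.7   1.13 -2.25]
40 0.1 [ 0.64  0.67  1.62 -0.66  1.26 -2.37]
18 0.1 [ 0.51  0.55  1.7  -0.36  1.01 -2.63]
-5 0.1 None
-28 0.1 [0.16 0.52 1.82 0.62 0.93 2.68]
-50 0.1 [0.02 0.62 1.83 0.97 1.15 2.32]
-50 0.022 [0.02 0.77 1.83 1.03 1.07 2.18]
s 1 phi 45
45 0.0 [ 0.66  0.87  1.6  -0.75  1.2  -2.21]
45 0.1 [ 0.66  0.7   1.6  -0.71  1.32 -2.33]
23 0.1 [ 0.54  0.57  1.69 -0.44  1.06 -2.56]
0 0.1 None
-23 0.1 [0.19 0.5  1.81 0.52 0.9  2.79]
-45 0.1 [0.05 0.59 1.83 0.91 1.09 2.39]
-45 0.022 [0.05 0.74 1.84 0.98 1.   2.25]
s 1 phi 50
50 0.0 [ 0.68  0.9   1.58 -0.79  1.28 -2.18]
50 0.1 [ 0.68  0.74  1.59 -0.76  1.39 -2.29]
28 0.1 [ 0.57  0.6   1.67 -0.51  1.12 -2.49]
5 0.1 [ 0.41  0.51  1.75 -0.11  0.91 -2.87]
-18 0.1 None
-40 0.1 [0.08 0.57 1.83 0.83 1.04 2.47]
-40 0.022 [0.08 0.71 1.84 0.91 0.94 2.33]
s -1 phi 40
40 0.0 [ 0.64  0.83  1.63 -0.7   1.13  0.89]
40 0.1 [ 0.64  0.67  1.62 -0.66  1.26  0.77]
18 0.1 [ 0.51  0.55  1.7  -0.36  1.01  0.51]
-5 0.1 [0.33 0.49 1.78 0.11 0.87 0.06]
-28 0.1 [ 0.16  0.52  1.82  0.62  0.93 -0.46]
-50 0.1 [ 0.02  0.62  1.83  0.97  1.15 -0.82]
-50 0.022 [ 0.02  0.77  1.83  1.03  1.07 -0.96]
s -1 phi 45
45 0.0 [ 0.66  0.87  1.6  -0.75  1.2   0.93]
45 0.1 [ 0.66  0.7   1.6  -0.71  1.32  0.82]
23 0.1 [ 0.54  0.57  1.69 -0.44  1.06  0.58]
0 0.1 [ 0.37  0.5   1.76 -0.    0.88  0.17]
-23 0.1 [ 0.19  0.5   1.81  0.52  0.9  -0.36]
-45 0.1 [ 0.05  0.59  1.83  0.91  1.09 -0.75]
-45 0.022 [ 0.05  0.74  1.84  0.98  1.   -0.89]
s -1 phi 50
50 0.0 [ 0.68  0.9   1.58 -0.79  1.28  0.96]
50 0.1 [ 0.68  0.74  1.59 -0.76  1.39  0.85]
28 0.1 [ 0.57  0.6   1.67 -0.51  1.12  0.65]
5 0.1 [ 0.41  0.51  1.75 -0.11  0.91  0.27]
-18 0.1 [ 0.23  0.49  1.81  0.41  0.88 -0.24]
-40 0.1 [ 0.08  0.57  1.83  0.83  1.04 -0.68]
-40 0.022 [ 0.08  0.71  1.84  0.91  0.94 -0.82]
```

```bash
python3 - <<'E'
from h import *
f=np.radians(45)
z=lambda a:-np.cos(a)*up-np.sin(a)*u
r.set_gripper(1.0,40)
p,q=pose(f,-1,G); r.move_to(p-.12*z(f),q); r.move_linear(p,vel=.1)
print(r.current_contact_force(),r.current_tool_pos()-p)
r.set_gripper(0.0,40); print('open',r.current_opening(),r.current_finger_force())
r.move_linear(p+.10*up,vel=.12); print(r.current_opening(),r.current_finger_force())
for a in (22,0,-22,-45):
    pp,qq=pose(np.radians(a),-1,G+.10*up); r.move_linear(pp,qq,vel=.05) if False else r.move_to(pp,qq)
print(r.current_finger_force(),r.current_t(),r.current_contact_force())
d=snap('scene','s3'); im=cv2.imread('pics/s3.png')[170:320,220:420]; a=cv2.resize(im,(800,600),interpolation=cv2.INTER_CUBIC); cv2.imwrite('pics/s3b.png',a)
E
```

```text
[-0.13067299  0.46448184  0.21071284] [0.00015983 0.00049741 0.00037683]
open 0.7420977435845657 44.11997452494688
0.741014875313577 43.75832453370094
43.976176927099004 11.375 [-0.00916306 -0.4044948  -0.5063075 ]
```

View pics/s3b.png

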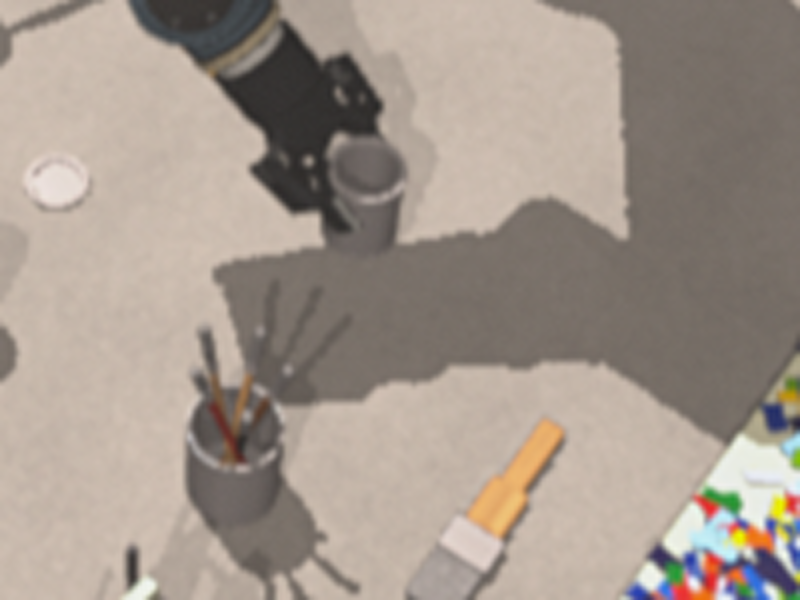

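The tin is held upright with its open mouth on top at (367,165), and nothing else has been touched. Next I'll lower it and let go.

```bash
python3 - <<'E'
from h import *
a=np.radians(-45); z=-np.cos(a)*up-np.sin(a)*u
f0=r.current_contact_force()[2]
for dz in (.035,.026,.024,.023,.022,.021,.020,.019):
    p,q=pose(a,-1,G+dz*up); r.move_linear(p,vel=.06 if dz>.03 else .02); f=r.current_contact_force()[2]-f0
    print(dz,round(f,2))
    if f>2.5: break
r.set_gripper(1.0); r.sleep(.3); print(r.current_opening())
r.move_linear(p-.14*z,vel=.1)
p=r.current_tool_pos(); r.move_to([.40,.05,.30],[1,0,0,0])
# wrist look at the standing tin from front
r.move_to([.42,.24,.22],[1,0,0,0])
np.savez('pics/w4p.npz',T=r.current_tool_pos(),Q=r.current_ee_rot()); snap('wrist','w4')
# sieve view
p=[.40,-.23,.30]; r.move_to(p,[1,0,0,0])
np.savez('pics/w5p.npz',T=r.current_tool_pos(),Q=r.current_ee_rot()); snap('wrist','w5')
cv2.imwrite('pics/w45.png',cv2.resize(np.hstack([cv2.imread('pics/w4.png'),cv2.imread('pics/w5.png')]),(800,300),interpolation=cv2.INTER_AREA))
P=wpts('w4').reshape(-1,3); m=(np.hypot(P[:,0]-G[0],P[:,1]-G[1])<.06)&(P[:,2]>.07)&(P[:,2]<.1)
print('tin',m.sum(),cv2.minEnclosingCircle((P[m,:2]*1000).astype(np.float32)),np.median(P[m,2]),P[m].min(0),P[m].max(0))
P=wpts('w5').reshape(-1,3); s=P[(P[:,2]>.085)&(P[:,2]<.125)&(np.hypot(P[:,0]-.5,P[:,1]+.25)<.2)]
hoop=s[s[:,0]>.47]; print('hoop',cv2.fitEllipse(cv2.convexHull((hoop[:,:2]*1000).astype(np.float32))),np.median(hoop[:,2]),hoop.min(0),hoop.max(0))
hd=s[(s[:,0]<.445)&(s[:,0]>.3)&(abs(s[:,1]+.21)<.045)&(s[:,2]>.1)]; print('handle',len(hd),hd.min(0),hd.max(0),hd.mean(0),cv2.fitLine(hd[:,:2].astype(np.float32),cv2.DIST_L2,0,.01,.01).ravel())
print(r.current_t())
E
```

```text
0.035 0.12
0.026 -1.02
0.024 -0.73
0.023 0.86
0.022 -0.37
0.021 4.7
1.0006210247144374
tin 2020 ((490.0501403808594, 241.28050231933594), 32.46598434448242) 0.08158931332014516 [0.45776024 0.20892474 0.07800191] [0.52223477 0.27369618 0.08478856]
hoop ((516.5164794921875, -246.26971435546875), (86.45307159423828, 94.00485229492188), 60.03514099121094) 0.10263354273184641 [ 0.4703624  -0.29106172  0.08500218] [ 0.5551439  -0.20449758  0.10762755]
handle 1193 [ 0.30149454 -0.2304209   0.1000059 ] [ 0.44451669 -0.16595027  0.11353688] [ 0.39789755 -0.2096583   0.10972679] [ 0.9766437  -0.21486543  0.39789754 -0.2096583 ]
21.1833
```

View pics/w45.png

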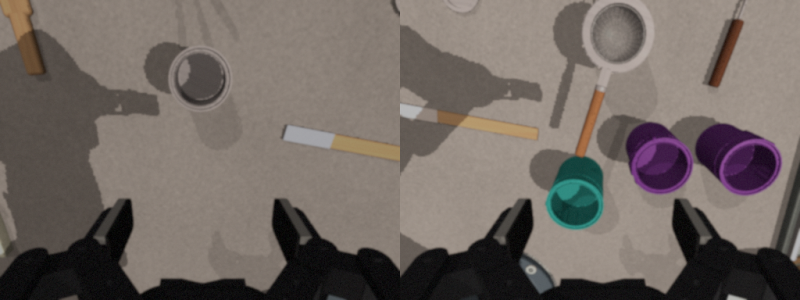

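The tin stands upright with its mouth at (200,77) in the left half. In the right half the sieve hoop is at (618,33) and the orange handle runs from (598,90) to (580,155). I'll refine the sieve pose using colour.

```bash
python3 - <<'E'
from h import *
from scipy.optimize import least_squares
W=wpts('w5'); hsv=cv2.cvtColor(cv2.imread('pics/w5.png'),cv2.COLOR_BGR2HSV)
o=(hsv[...,0]<16)&(hsv[...,1]>100)&(W[...,2]>.095)&(W[...,2]<.125)&(abs(W[...,1]+.21)<.06)&(W[...,0]<.48)
o=cv2.erode(o.astype(np.uint8),np.ones((2,2)))>0
h=W[o]; l=cv2.fitLine(h[:,:2].astype(np.float32),cv2.DIST_L2,0,.01,.01).ravel(); t=(h[:,:2]-l[2:])@l[:2]
print(o.sum(),l,np.percentile(t,[1,99]),np.median(h[:,2]), 'ends',[l[2:]+l[:2]*k for k in np.percentile(t,[1,99])])
b=W[(W[...,2]>.099)&(W[...,2]<.11)&(W[...,0]>.475)&(np.hypot(W[...,0]-.513,W[...,1]+.246)<.05)][:,:2]
s=least_squares(lambda x:np.clip(abs(np.hypot(*(b-x).T)-.0375)-.0045,0,None),[.513,-.246],loss='soft_l1',f_scale=.002)
c=s.x; print('bowl',c,np.percentile(np.hypot(*(b-c).T),[2,50,98]))
n=np.array([-l[1],l[0]]); print('bowl off handle line',(c-l[2:])@n)
d=-l[:2]*np.sign(l[0]); g=c+.088*d; g=g-((g-l[2:])@n)*n
print('grip',g,'dir',d)
for sg in (1,-1):
    y=np.r_[sg*n,0]; z=-up; q=R.from_matrix(np.c_[np.cross(y,z),y,z]).as_quat()
    print(sg,q,r.inverse_kinematics([*g,.107],q))
E
```

```text
928 [ 0.94884694 -0.31573638  0.41298497 -0.2130093 ] [-0.04537695  0.04140864] 0.1113675323049487 ends [array([ 0.36992919, -0.19868214]), array([ 0.45227543, -0.22608351])]
bowl [ 0.51802355 -0.24783291] [0.0302884  0.03668545 0.04331618]
bowl off handle line 0.0001222282083590631
grip [ 0.43448643 -0.22016408] dir [-0.94884694  0.31573638]
1 [ 0.15992662  0.98712891  0.         -0.        ] [-5.64622910e-01  4.55093541e-01  1.93066382e+00 -4.44089210e-16
  7.55835288e-01 -1.81418660e+00]
-1 [ 0.98712891 -0.15992662  0.          0.        ] [-5.64622910e-01  4.55093541e-01  1.93066382e+00 -4.44089210e-16
  7.55835288e-01  1.32740606e+00]
```

```bash
python3 - <<'E'
from h import *
q=np.array([0.98712891,-0.15992662,0,0]); g=np.array([.4345,-.2202])
r.set_gripper(.6,90)
r.move_to([*g,.19],q); r.move_linear([*g,.107],vel=.08); print(r.current_contact_force())
r.set_gripper(0.0,90); print(r.current_opening(),r.current_finger_force())
r.move_linear([*g,.150],vel=.04); r.move_linear([*g,.192],vel=.06); r.sleep(.3)
print(r.current_opening(),r.current_finger_force(),r.current_contact_force(),r.current_t())
np.savez('pics/w6p.npz',T=r.current_tool_pos(),Q=r.current_ee_rot()); snap('wrist','w6'); snap('scene','s6'); snap('top','t6')
W=wpts('w6'); im=cv2.imread('pics/w6.png')
m=(W[...,2]>.165)&(W[...,2]<.215)&(np.hypot(W[...,0]-.518,W[...,1]+.248)<.055)
p=W[m]; top=p[p[:,2]>np.median(p[:,2])-.02]
print(m.sum(),p.min(0),p.max(0)); A=np.c_[p[:,:2]-[.518,-.248],np.ones(len(p))]
ring=np.hypot(*(p[:,:2]-[.518,-.248]).T)>.034
c=np.linalg.lstsq(A[ring],p[ring,2],rcond=None)[0]; print('plane',c, cv2.minEnclosingCircle((p[:,:2]*1000).astype(np.float32)))
s=cv2.imread('pics/s6.png')[60:260,140:400]
cv2.imwrite('pics/v6.png',np.hstack([cv2.resize(s,(400,308)),cv2.resize(im,(400,308))]))
E
```

```text
[ 0.69822433  1.35003415 -0.73597476]
0.14465231237265397 87.65700817108154
0.14078065191829253 87.65236258506775 [ 0.10332345 -0.41150574 -0.68797428] 26.1417
23529 [ 0.46460733 -0.29027031  0.16500233] [ 0.55151074 -0.2060235   0.19144283]
plane [-0.01856751  0.00600282  0.18736683] ((510.67230224609375, -245.44467163085938), 47.251277923583984)
```

View pics/v6.png

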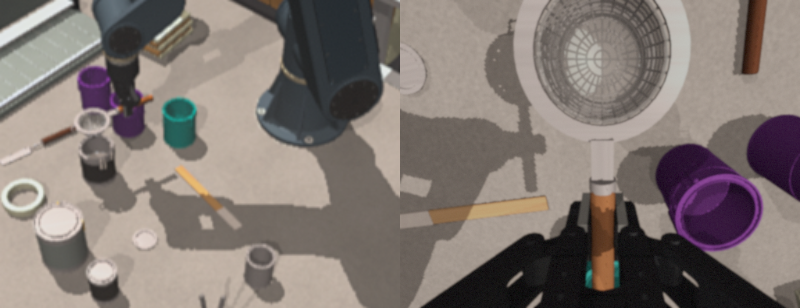

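The sieve is held level and clear above the big tin, with the hoop centre near (601,52) in the right half. I'll refit the hoop centre in this view and carry the sieve to the tin.

```bash
cat >> h.py <<'E'
from scipy.optimize import least_squares
def hoop(W,x0,zlo,zhi):
    b=W[(W[...,2]>zlo)&(W[...,2]<zhi)&(np.hypot(W[...,0]-x0[0],W[...,1]-x0[1])<.047)][:,:2]
    s=least_squares(lambda x:np.clip(abs(np.hypot(*(b-x).T)-.0375)-.0045,0,None),x0,loss='soft_l1',f_scale=.002)
    return s.x,np.percentile(np.hypot(*(b-s.x).T),[2,50,98])
E
python3 - <<'E'
from h import *
c,pc=hoop(wpts('w6'),[.517,-.248],.182,.195); print(c,pc)
print('top',hoop(world(dict(np.load('pics/t6.npz'))),[.517,-.248],.178,.195))
T=r.current_tool_pos(); q0=R.from_quat(r.current_ee_rot()); off=q0.inv().apply(np.r_[c,T[2]]-T); print('off',off)
tin=np.array([.490,.2413]); d0=c-T[:2]; ang=np.arctan2(tin[1],tin[0])-np.arctan2(d0[1],d0[0])
qr=R.from_rotvec([0,0,ang])*q0; o=qr.apply(off)
P=np.r_[tin-o[:2],.192]; print(P,ang,r.inverse_kinematics(P,qr.as_quat()))
r.move_linear(P,qr.as_quat(),vel=.12)
# bottom = TCPz-.107+.066 ; want .107
r.move_linear([*P[:2],.149],vel=.06); r.sleep(.5)
print(r.current_tool_pos(),r.current_finger_force(),r.current_t())
np.savez('pics/w7p.npz',T=r.current_tool_pos(),Q=r.current_ee_rot()); snap('wrist','w7'); t=snap('top','t7'); snap('scene','s7')
W=wpts('w7'); print('wrist',hoop(W,tin,.138,.155),'top',hoop(world(t),tin,.135,.155))
m=(W[...,2]>.135)&(W[...,2]<.16)&(abs(np.hypot(W[...,0]-tin[0],W[...,1]-tin[1])-.0375)<.005); p=W[m]
print('plane',np.linalg.lstsq(np.c_[p[:,:2]-tin,np.ones(len(p))],p[:,2],rcond=None)[0])
s=cv2.imread('pics/s7.png')[150:290,230:420]; w=cv2.imread('pics/t7.png')[130:270,80:270]
cv2.imwrite('pics/v7.png',cv2.resize(np.hstack([s,w]),(800,295),interpolation=cv2.INTER_CUBIC))
E
```

```text
[ 0.51877382 -0.24813553] [0.03009382 0.03605049 0.04423739]
top (array([ 0.51389824, -0.2481058 ]), array([0.03080011, 0.0374727 , 0.04391612]))
off [ 8.87959110e-02 -9.32704454e-05 -1.51083940e-05]
[0.41033933 0.20207118 0.192     ] 0.7777034493110295 [3.55742874e-01 2.65992158e-01 1.94439201e+00 1.70576273e-05
 9.31380923e-01 1.46999084e+00]
[0.41036962 0.20207311 0.14905576] 87.66593098640442 31.3333
wrist (array([0.49035588, 0.24150765]), array([0.02988166, 0.03590203, 0.04278132])) top (array([0.48635157, 0.23968644]), array([0.0305692 , 0.03711527, 0.04724216]))
plane [-0.00750142 -0.00393239  0.14452924]
```

View pics/v7.png

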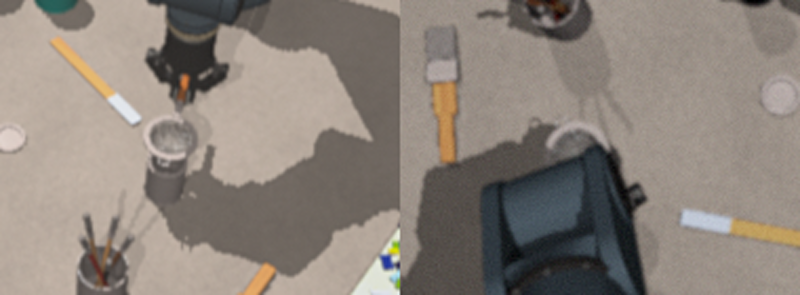

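The scene view shows the sieve level over the upright tin, with the hoop at (171,138) above the tin body at (165,180). It is centred to within a few mm, and the bowl bottom is about 25 mm above the mouth.

```bash
python3 -c "
from cell import r
r.sleep(.5); print(abs(r.current_qvel()).max(), r.current_finger_force()); print(r.hand_in())"
```

```text
0.0010671042051372918 87.66568779945374
the job is handed in; nothing more can be done
None
```

The job is handed in, but no verdict came back: the small tin stands upright and released, and the sieve is held level and still, centred to within a few mm, about 25 mm above its mouth.

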